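# Complete the analyser's fixture kit and fold the case shut

## Robot

A 6-joint arm with a two-finger parallel gripper is mounted at the origin on the work surface. World frame = base frame: x ahead of the robot, y to its left, z up, the work surface at z = 0. Lengths are in mm, angles in degrees, forces in N, time in s.
With the tool pointing down it reaches from about 350 to 875 mm from the base axis. Payload 15.5 kg.
Tool frame: the origin (TCP) lies at the very end of the fingers, on their centre line; the grasp point (between the pads) lies 19 mm behind it (manip.grasp_offset is the z of the grasp point in the tool frame, in mm); z points along the fingers, y is the direction in which the jaws open and shut (so a half turn about z gives the same grasp; the last joint's range is limited). The gripper opens to 85 mm and grips with 20 to 120 N. Pads are 22 mm wide; open, the fingers measure 114 mm over their backs; the gripper's body (76 mm by 85 mm) begins 54 mm behind the grasp point. The pads swing forward as they close: fully open they stand 13 mm farther back than shut.
Start: joints at [-73.195, 28.281, 77.091, -0, 74.628, -5.472], TCP at [236.925, -578.354, 231.277] pointing down, gripper open.
Joint ranges: [-166.48, 166.48], [-47.26, 123.95], [12.59, 153.08], [-70.14, 250.14], [6.76, 159.57], [-176.63, 176.63]. Speed limits (degrees/s): [108.29, 108.29, 147.25, 172.46, 172.46, 172.46].

## Interface

Orientations are given as a 3x3 rotation matrix whose columns are the frame's x, y, z axes.
In Python, from station import manip gives the robot as it stands. The module is installed in compiled form; this text tells all that it offers.
- The arm moves only by the shell command python3 -m handwheel 'ROWS' [FORCE]. ROWS is JSON, a list of rows, each a list of 3 entries, a list of its own where there are three numbers: the shift along the world's x, y, z as a fraction of full scale, then the turn, a rotation vector about the world's x, y, z as a fraction of full scale, then the gripper command: -1 is fully open, 1 is shut, values between are in proportion. In form: [[[dx, dy, dz], [wx, wy, wz], gripper], ...]. A call has 1 to 12 rows; each row shifts and turns the commanded pose from where the row before left it; what a row does not reach is not made up. Full scale, the value 1, is 0.15 m for a shift and 360 degrees for a turn. A row lasts 1/12 s, in which the tool goes at most 41.7 mm and 7.16 degrees, less where a joint would pass 70% of its speed; a pose out of reach is approached as far as the arm can. A call with a number of a shift or a turn outside -1 to 1 is refused whole. A call with a gripper value outside its range is refused whole. The fingers move at their own pace and stop on an object; FORCE is the grip in N (left out, the last holds). Time passes only in rows, so rows that do not move let the fingers close. It gives the time, the measured TCP pose, the force and the opening at its end, in the units of the state.
- manip.get_obs(): the state, without advancing time (a new reading comes with each control period).
- manip.capture(name): name is "side" or "top" or "wrist"; returns a dict with "frame" (384x512x3 uint8, blue, green, red), "fx", "fy", "cx", "cy" (pixels), "eye" and "orientation" of the camera in the world; the wrist camera has in their place "tool_from_camera" (4x4, takes a point from camera to tool coordinates, whose origin is the TCP and whose axes are the flange's). Camera axes: x right, y down, z forward; pixel columns grow to the right and rows downward; lengths in mm; the calibration is good to about 2 mm. The wrist camera is an equidistant fisheye: a pixel r from the principal point sees the ray r / f radians off the axis. A picture is of the moment at which its call begins: read the wrist's pose just before it. There is no depth.
- manip.close_job(): hands the job in, once; it reports no verdict.
Trained networks look in a picture, given as the dict that the camera call returned (one of the last four; its "shot" number tells which), for a name from the list of things; names that differ only in an ending like _2 or _b are one class to them, and where a whole thing is asked for, a point or a joint stands for the part that bears it (a point fixed in the world has none). Each returns a list of dicts, best first, with "score" (0 to 1); they miss things now and then, are a little off and sometimes report something else, mostly with a low value. They report only what shows in the picture. A call takes as long as a camera call. They do not tell look-alikes from the thing itself.
- manip.look_for(picture, query): "centre" ([x, y, z] in mm, in world coordinates, good to about 4 mm: the middle of the surface that is visible of it).
- manip.tip_of(picture, query): "centre" ([x, y, z] in mm, in world coordinates, good to about 4 mm: a listed point, or the origin of a listed thing).
The state is a dict: "clock": time; "q": joint angles; "joint_vel": joint speeds; "effort": joint torques, N m; "tool_pos": TCP position; "ee_rot": TCP orientation; "contact_force": force on the tool from outside, world axes, zero at the start; "ft_torque": the same for the moment, N m; "opening": opening from 0.0 (shut) to 1.0 (fully open).
Only numpy, scipy, OpenCV 4.12 (cv2) and the standard library are available. Lean on these libraries where they do the work, as an engineer would, in place of code of your own. Each camera call takes 0.05 s, during which the arm holds its last target.

## Task

The fixture case must hold exactly one bracket, one cover and one shaft, each standing flat and right way up in a bay of its own, and one of these is in it already. Set the missing types in from the mat (put down, not dropped), leaving that first part and the spare pieces where they are; then press the orange knob at the knee of the locked lid stay down until the stay breaks, and lower the lid fully shut without slamming it. Leave the carton, the jar and the screwdriver alone.

Things in the scene. Friction and masses are not known exactly. Their poses are not given: they have to be found in the camera images.
- case: Dark grey open case, fixed, 246 (x) x 166 (y) x 55 mm high, walls 5, floor 2 mm. Two dividers across it (4 mm thick, 13 mm high) make three bays centred at x = -80, 0, +80 mm, y = 0, each 75 (x) x 156 (y) mm inside; any part fits any bay, its y along the case's y. Origin: centre of the underside, z up. The lid's hinge runs along the top edge of the +y side (y = 83, z = 55 mm).
- lid (a joint): Lid angle, rad: 0 = standing open as it starts (100 degrees from shut, leaning outward over the case's +y side), 1.745 = shut. Shallow dark grey tray 246 x 166 x 22 mm, 0.3 kg; shut, it spans z = 55 to 77 mm. Stiff hinge: it stays at any angle and needs about 0.4 N m plus its weight to move; it cannot shut while the stay is locked.
- lid_edge (a point): Point on the lid: middle of its free edge, on the outer face, 166 mm from the hinge.
- knee (a joint): Fold of the lid stay's knee, rad: 0 = locked over centre as it starts, straight at 0.14, then it breaks; surely broken at 0.4, about 2.85 with the lid shut. Two steel links of 99 mm outside the case's +x end, from a pin low on that end up to the lid's side edge.
- stay_knob (a point): Point on the axis of the orange knob at the stay's knee: cylinder 22 mm dia, 40 mm long (14 mm of it beyond this point), along the case's x. This point is 28 mm beyond the case's +x end, 96 mm above the bench while locked. Pressed down (under 20 N) it swings down and about as far towards the hinge (case +y); 20 mm down breaks it: stop there, as the lid swings in towards the pressing hand.
- bracket_a: Aluminium bracket, 54 (x) x 100 (y) mm, 0.18 kg: 8 mm base plate, upright middle web (10 mm thick in x, 60 mm long in y, top at 48 mm; grip it across x), a steel post (18 mm dia, top at 26 mm) at each end. Origin: centre of the underside, z up. Starts in the case's -x end bay or on the mat.
- bracket_b: Aluminium bracket, 54 (x) x 100 (y) mm, 0.18 kg: 8 mm base plate, upright middle web (10 mm thick in x, 60 mm long in y, top at 48 mm; grip it across x), a steel post (18 mm dia, top at 26 mm) at each end. Origin: centre of the underside, z up. Always on the mat at the start.
- cover_a: Orange cover plate, 56 (x) x 96 (y) x 12 mm, 0.15 kg, with an upright black bar grip along its middle (14 mm thick in x, 56 mm long in y, from 12 to 42 mm height). Origin: centre of the underside, z up. Starts in the case's -x end bay or on the mat.
- cover_b: Orange cover plate, 56 (x) x 96 (y) x 12 mm, 0.15 kg, with an upright black bar grip along its middle (14 mm thick in x, 56 mm long in y, from 12 to 42 mm height). Origin: centre of the underside, z up. Always on the mat at the start.
- shaft: Steel shaft, 20 mm dia, 130 mm long (along y), axis at 22 mm height, brass collars 30 mm dia near both ends, through a dark square block that it stands on: block 24 (x) x 40 (y) x 44 mm high with a foot 44 (x) x 40 x 6 mm; 0.22 kg. Grip the block across x. Origin: centre of the underside, z up. There is one only; it starts on the mat.
- carton: Bystander: white carton, 80 x 100 x 60 mm. Origin: centre of the underside.
- jar: Bystander: amber jar with blue cap, 60 mm dia, 85 mm high. Origin: centre of the underside.
- driver: Bystander: screwdriver with blue handle, 190 mm long, lying.
There are look-alikes about, which are no part of the job. What is shaped like the bracket_a but green, pink or turquoise is not meant.

How it is judged:
By the outcome, as a careful person would: the job done as asked, in the order asked, and still so for the second after the job is handed in, with the robot touching nothing.
It also fails if it takes over 72 s, if anything falls off the work surface, if the arm or the gripper's body presses on something with over 40 N, if the wrist force passes 120 N, or if a joint passes its speed limit or range.

## Working session

There is one attempt and no reset: what is moved stays moved. The work goes in short steps, Python scripts to look and compute and a shell command to move; the robot and the scene stay as the last step left them, time stands still between calls to the robot, and variables do not carry over. Pictures are saved under pics/ and viewed, and the job is handed in when it is done.

```bash
ls; mkdir -p pics
cat > h.py <<'E'
from station import manip
import cv2, numpy as np
def snap(n,f):
    c=manip.capture(n); cv2.imwrite('pics/'+f,c['frame']); return c
E
python3 - <<'E'
from h import *
o=manip.get_obs(); print(o['clock'],o['tool_pos'],np.round(o['ee_rot'],3).tolist(),o['opening'])
a=snap('top','t0.png'); b=snap('side','s0.png')
for n,c in(('top',a),('side',b)):
    print(n,c['fx'],c['fy'],c['cx'],c['cy'],np.round(c['eye'],1),np.round(c['orientation'],4).tolist())
    for q in['case','lid','lid_edge','stay_knob','knee','bracket_a','cover_a','shaft','carton','jar','driver']:
        for fn in('look_for','tip_of'):
            try: r=getattr(manip,fn)(c,q); print(q,fn,[(np.round(d['centre']).tolist(),round(d['score'],2)) for d in r])
            except Exception as e: print(q,fn,'ERR',str(e)[:80])
E
```

```text
pics
0.0 [ 236.78693602 -578.00150264  230.65704749] [[0.925, 0.379, -0.0], [0.379, -0.925, 0.001], [0.0, -0.001, -1.0]] 1.0023196201764637
top 423.62163757233816 423.62163757233816 258.96110181328737 196.1694543918531 [ 388.4    8.2 1406.7] [[0.0273, -0.9967, 0.0759], [-0.9996, -0.0276, -0.0024], [0.0045, -0.0758, -0.9971]]
case look_for [([514.0, 268.0, 46.0], 0.76)]
case tip_of [([496.0, 201.0, -2.0], 0.6)]
lid look_for [([504.0, 306.0, 141.0], 0.88)]
lid tip_of ERR it knows: bracket, carton, case, cover, driver, jar, lid_edge, shaft, stay_knob
lid_edge look_for [([503.0, 308.0, 142.0], 0.81)]
lid_edge tip_of [([506.0, 327.0, 220.0], 0.76)]
stay_knob look_for [([512.0, 266.0, 49.0], 0.75), ([624.0, 226.0, 98.0], 0.72), ([625.0, 262.0, 132.0], 0.5), ([519.0, 6.0, 6.0], 0.46)]
stay_knob tip_of [([362.0, -353.0, -1.0], 0.62), ([642.0, 222.0, 90.0], 0.51)]
knee look_for [([625.0, 263.0, 134.0], 0.61)]
knee tip_of ERR it knows: bracket, carton, case, cover, driver, jar, lid_edge, shaft, stay_knob
bracket_a look_for [([469.0, -178.0, 8.0], 0.96), ([636.0, -27.0, 12.0], 0.95), ([521.0, 7
[... 1907 characters left out ...]
[648.0, -27.0, -1.0], 0.84), ([200.0, -286.0, -0.0], 0.72), ([405.0, -20.0, 1.0], 0.66), ([466.0, -176.0, -2.0], 0.65), ([700.0, -342.0, 2.0], 0.63)]
cover_a look_for [([561.0, -370.0, 15.0], 0.87), ([407.0, 195.0, 12.0], 0.83)]
cover_a tip_of [([569.0, -365.0, -0.0], 0.88), ([410.0, 202.0, -0.0], 0.66), ([504.0, 327.0, 220.0], 0.21)]
shaft look_for [([613.0, -208.0, 29.0], 0.64)]
shaft tip_of [([623.0, -199.0, -2.0], 0.75)]
carton look_for [([377.0, -344.0, 60.0], 0.92)]
carton tip_of [([358.0, -354.0, 2.0], 0.59)]
jar look_for [([742.0, 54.0, 60.0], 0.98), ([499.0, 303.0, 142.0], 0.53)]
jar tip_of [([753.0, 71.0, 4.0], 0.96)]
driver look_for [([771.0, -154.0, 20.0], 0.78)]
driver tip_of []
```

View pics/t0.png

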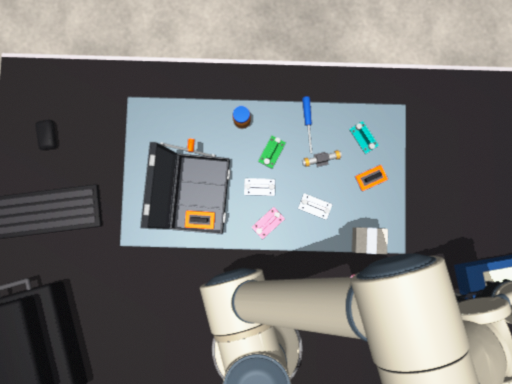

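View pics/s0.png

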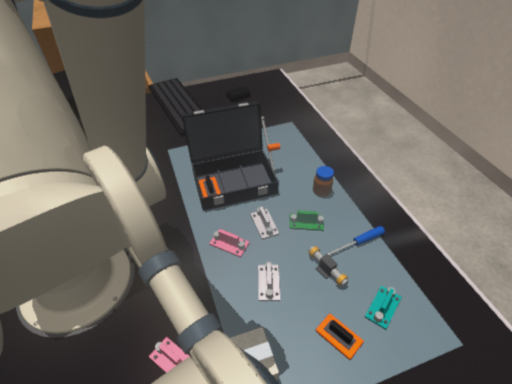

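Run:
```python
import cv2, numpy as np
t=cv2.imread('pics/t0.png'); s=cv2.imread('pics/s0.png')
c=t[135:240,135:240]; cv2.imwrite('pics/t0_case.png',cv2.resize(c,None,fx=5.5,fy=5.5,interpolation=cv2.INTER_CUBIC))
c=t[140:225,235:350]; cv2.imwrite('pics/t0_parts.png',cv2.resize(c,None,fx=6,fy=6,interpolation=cv2.INTER_CUBIC))
c=s[195:310,235:360]; cv2.imwrite('pics/s0_parts.png',cv2.resize(c,None,fx=5,fy=5,interpolation=cv2.INTER_CUBIC))
c=s[100:210,180:290]; cv2.imwrite('pics/s0_case.png',cv2.resize(c,None,fx=5,fy=5,interpolation=cv2.INTER_CUBIC))
```

```text
(no output)
```

View pics/t0_case.png

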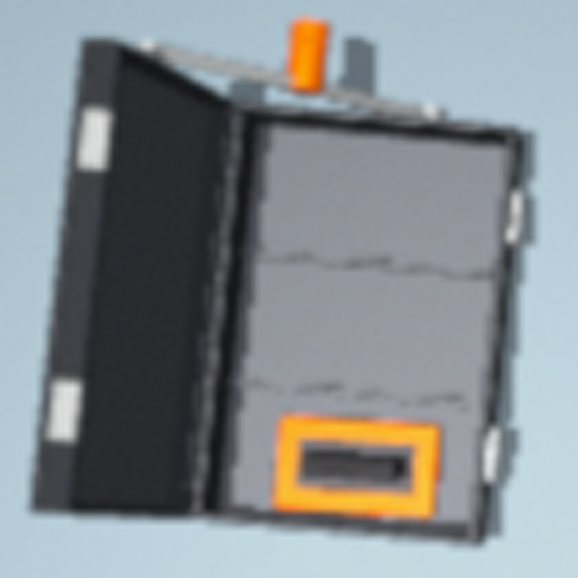

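View pics/t0_parts.png

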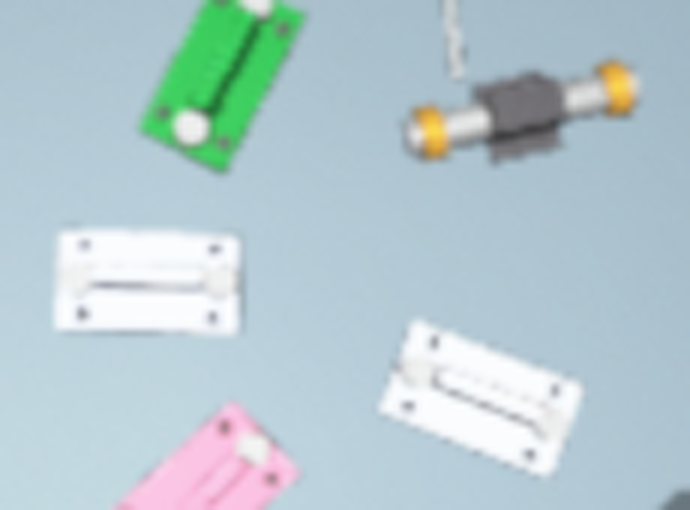

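View pics/s0_parts.png

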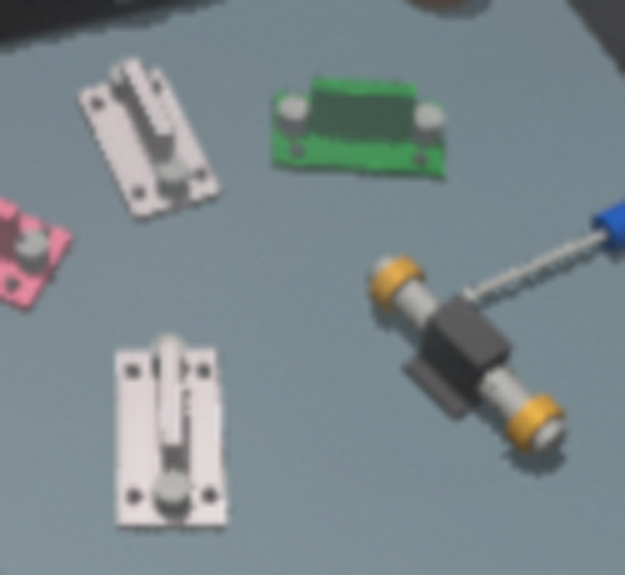

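View pics/s0_case.png

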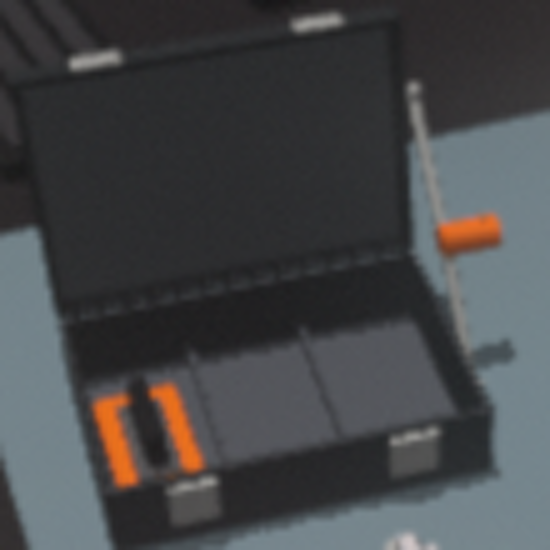

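```bash
cat >> h.py <<'E'
def topray(c,px,z):
    K=np.array([[c['fx'],0,c['cx']],[0,c['fy'],c['cy']],[0,0,1]])
    d=np.asarray(c['orientation'])@np.linalg.inv(K)@np.array([px[0],px[1],1.0]); e=np.asarray(c['eye'])
    return e+d*(z-e[2])/d[2]
def proj(c,P):
    p=np.asarray(c['orientation']).T@(np.asarray(P,float)-np.asarray(c['eye']))
    return np.array([c['fx']*p[0]/p[2]+c['cx'],c['fy']*p[1]/p[2]+c['cy']])
E
python3 - <<'E'
from h import *
c=manip.capture('top')
f=c['frame'].astype(int)
# white brackets
m=((f.min(2)>200)).astype(np.uint8)
n,l,st,ce=cv2.connectedComponentsWithStats(m)
for i in range(1,n):
    if st[i,4]>150 and 130<ce[i][0]<400 and 100<ce[i][1]<240:
        ys,xs=np.where(l==i); r=cv2.minAreaRect(np.c_[xs,ys].astype(np.float32)); b=cv2.boxPoints(r)
        W=np.array([topray(c,p,8)[:2] for p in b]); print('white',np.round(ce[i]),st[i,4],'ctr',np.round(W.mean(0),1),'sides',[ (round(float(np.hypot(*(W[(k+1)%4]-W[k]))),1),round(float(np.degrees(np.arctan2(*(W[(k+1)%4]-W[k])[::-1]))),1)) for k in range(2)])
# case rim corners from crop
for p in [(240,108),(530,130),(490,542),(210,515)]:
    q=(p[0]/5.5+135-.4,p[1]/5.5+135-.4); print('rim',np.round(topray(c,q,55),1))
# orange cover in case
hsv=cv2.cvtColor(c['frame'],cv2.COLOR_BGR2HSV)
m=cv2.inRange(hsv,(5,150,120),(22,255,255)); n,l,st,ce=cv2.connectedComponentsWithStats(m)
for i in range(1,n):
    if st[i,4]>15:
        ys,xs=np.where(l==i); b=cv2.boxPoints(cv2.minAreaRect(np.c_[xs,ys].astype(np.float32)))
        W=np.array([topray(c,p,14)[:2] for p in b]); print('or',np.round(ce[i]),st[i,4],np.round(W.mean(0),1),[ (round(float(np.hypot(*(W[(k+1)%4]-W[k]))),1),round(float(np.degrees(np.arctan2(*(W[(k+1)%4]-W[k])[::-1]))),1)) for k in range(2)], np.round(topray(c,ce[i],96),1))
# shaft collars, driver tip
for nm,p,z in [('colL',(430,133),22),('colR',(618,88),22),('blk',(518,102),44),('dtip',(458,75),12)]:
    print(nm,np.round(topray(c,(p[0]/6+235-.4,p[1]/6+140-.4),z),1))
E
```

```text
white [259. 186.] 504 ctr [527.1   5.6] sides [(99.7, -88.4), (56.7, -178.6)]
white [315. 206.] 498 ctr [ 467.3 -180.9] sides [(56.2, -20.6), (102.4, -110.3)]
rim [619.5 268.6  55. ]
rim [611.3  98.5  55. ]
rim [370.4 113.8  55. ]
rim [381.5 276.   55. ]
or [191. 145.] 73 [658.7 237.1] [(16.6, -88.4), (40.4, -177.8)] [643.5 223.6  96. ]
or [371. 177.] 273 [ 567.4 -364.7] [(94.5, -64.0), (53.1, -155.2)] [ 556.9 -342.    96. ]
or [200. 220.] 293 [412.3 197.8] [(95.2, -88.4), (55.7, -178.0)] [410.8 186.   96. ]
colL [ 612.  -148.1   22. ]
colR [ 639.9 -251.2   22. ]
blk [ 626.7 -192.9   44. ]
dtip [ 646.5 -164.1   12. ]
```

```bash
cat >> h.py <<'E'
def boxpts(hx,hy,z0,z1,cx=0,cy=0):
    return np.array([[cx+sx*hx,cy+sy*hy,z] for z in(z0,z1) for sx,sy in((-1,-1),(1,-1),(1,1),(-1,1))],float)
def place(P,x,y,yaw,z=0):
    a=np.radians(yaw);R=np.array([[np.cos(a),-np.sin(a),0],[np.sin(a),np.cos(a),0],[0,0,1]])
    return P@R.T+[x,y,z]
EDG=[(0,1),(1,2),(2,3),(3,0),(4,5),(5,6),(6,7),(7,4),(0,4),(1,5),(2,6),(3,7)]
def wire(img,pr,P,s,off,col,edges=EDG):
    q=[(np.array(pr(p))+.5-off)*s for p in P]
    for a,b in edges: cv2.line(img,tuple(int(v) for v in np.round(q[a])),tuple(int(v) for v in np.round(q[b])),col,1,cv2.LINE_AA)
def case_wires(img,pr,s,off,x,y,yaw):
    wire(img,pr,place(boxpts(123,83,0,55),x,y,yaw),s,off,(0,255,255))
    for cx in(-40,40): wire(img,pr,place(boxpts(2,78,2,15,cx),x,y,yaw),s,off,(0,255,0))
E
cat > ov.py <<'E'
from h import *
import sys
x,y,yaw=map(float,sys.argv[1:4]); tag=sys.argv[4]
for n,o,w in(('top',(135,135),110),('side',(180,95),115)):
    c=manip.capture(n); s=6; im=cv2.resize(c['frame'][o[1]:o[1]+w,o[0]:o[0]+w],None,fx=s,fy=s,interpolation=cv2.INTER_CUBIC)[:600]
    case_wires(im,lambda P:proj(c,P),s,np.array(o),x,y,yaw)
    cv2.imwrite(f'pics/{n}_{tag}.png',im)
E
python3 ov.py 496 198 -2.5 ov1
```

```text
(no output)
```

View pics/top_ov1.png

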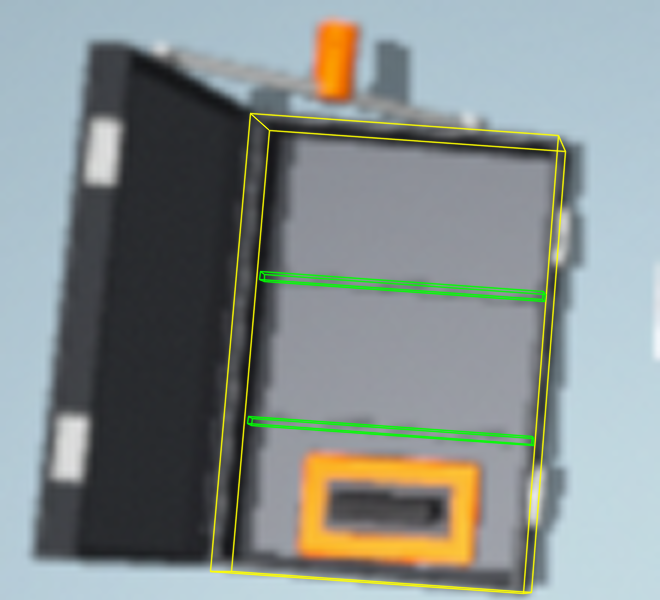

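View pics/side_ov1.png

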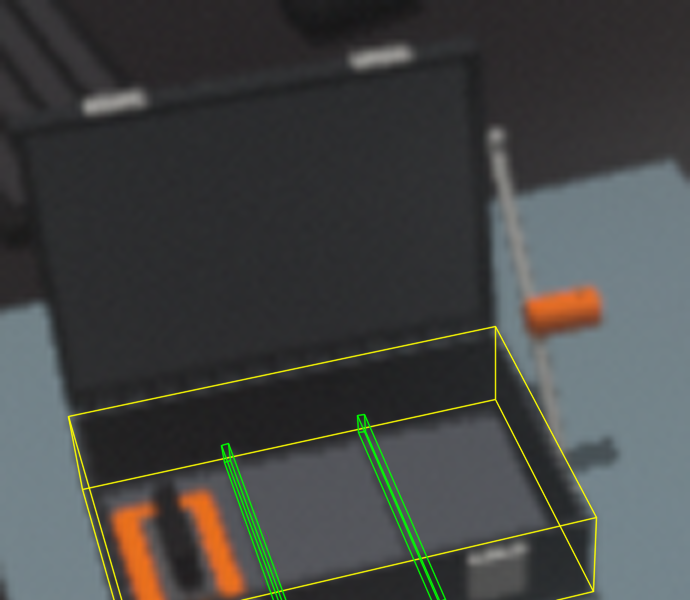

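```bash
python3 -m handwheel '[[[0.12,0.24,0],[0,0,0.016],-1],[[0.12,0.24,0],[0,0,0.016],-1],[[0.12,0.24,0],[0,0,0.016],-1],[[0.12,0.24,0],[0,0,0.016],-1],[[0.12,0.24,0],[0,0,0.016],-1],[[0.12,0.24,0],[0,0,0.016],-1],[[0.12,0.24,0],[0,0,0.016],-1],[[0.12,0.24,0],[0,0,0.016],-1],[[0.12,0.24,0],[0,0,0.016],-1],[[0.12,0.24,0],[0,0,0.016],-1],[[0.12,0.24,0],[0,0,0.016],-1],[[0.12,0.24,0],[0,0,0.016],-1]]' 40
```

```text
clock: 3.25
tool_pos: [453.5, -144.5, 231.5]
ee_rot: [[-0.029, 1.0, 0.0], [1.0, 0.029, -0.0], [-0.0, 0.0, -1.0]]
contact_force: [0.6, -0.9, -0.3]
opening: 1.0
```

```bash
python3 -m handwheel '[[[0.09,0.2,0],[0,0,0],-1],[[0.09,0.2,0],[0,0,0],-1],[[0.09,0.2,0],[0,0,0],-1],[[0.09,0.2,0],[0,0,0],-1],[[0.09,0.2,0],[0,0,0],-1],[[0,0,0],[0,0,0],-1]]'
cat >> h.py <<'E'
def wcap(f=None):
    o=manip.get_obs(); c=manip.capture('wrist'); T=np.eye(4);T[:3,:3]=o['ee_rot'];T[:3,3]=o['tool_pos']
    c['W']=T@np.asarray(c['tool_from_camera'])
    if f: cv2.imwrite('pics/'+f,c['frame'])
    return c
def wproj(c,P):
    p=np.linalg.inv(c['W'])@np.r_[np.asarray(P,float),1]; r=np.hypot(p[0],p[1]); th=np.arctan2(r,p[2]); k=th/max(r,1e-9)
    return np.array([c['cx']+c['fx']*k*p[0],c['cy']+c['fy']*k*p[1]])
def wray(c,px,z):
    u=(px[0]-c['cx'])/c['fx'];v=(px[1]-c['cy'])/c['fy'];th=np.hypot(u,v)
    d=np.array([np.sin(th)*u/max(th,1e-9),np.sin(th)*v/max(th,1e-9),np.cos(th)]); d=c['W'][:3,:3]@d; e=c['W'][:3,3]
    return e+d*(z-e[2])/d[2]
E
python3 - <<'E'
from h import *
c=wcap('w1.png'); print(c['fx'],c['cx'],c['cy'],np.round(c['W'],2).tolist())
E
```

```text
clock: 3.75
tool_pos: [522.3, 7.9, 231.4]
ee_rot: [[-0.027, 1.0, 0.001], [1.0, 0.027, 0.001], [0.001, 0.001, -1.0]]
contact_force: [-0.8, -0.5, 0.3]
opening: 0.999
297.3186396354542 256.859886936357 190.5778554600713 [[1.0, 0.03, 0.01, 518.59], [0.03, -0.95, -0.3, 83.51], [0.0, 0.3, -0.95, 374.63], [0.0, 0.0, 0.0, 1.0]]
```

View pics/w1.png

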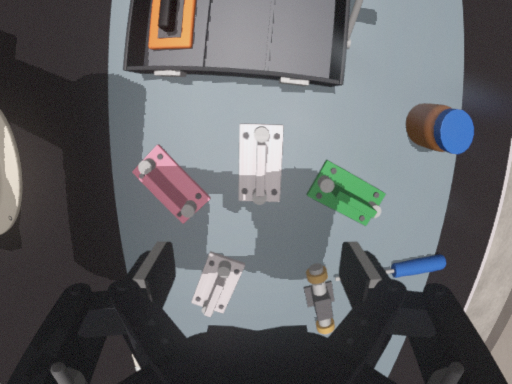

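```bash
cat > wov.py <<'E'
from h import *
def run(img,W,items,o,w,h,s,out):
    c=dict(np.load(W,allow_pickle=True).item()) if isinstance(W,str) else W
    im=cv2.resize(c['frame'][o[1]:o[1]+h,o[0]:o[0]+w],None,fx=s,fy=s,interpolation=cv2.INTER_CUBIC)
    for P,col in items: wire(im,lambda p:wproj(c,p),P,s,np.array(o),col)
    cv2.imwrite('pics/'+out,im)
E
python3 - <<'E'
from h import *; import wov
c=wcap(); np.save('w1.npy',c,allow_pickle=True)
for nm,p,z in [('bk',(239,123),8),('bk',(283,123),8),('bk',(281,202),8),('bk',(239,202),8),('shA',(318,274),22),('shB',(325,326),22),('dtip',(330,278),8),('caseFR',(341,84),55),('caseFL',(128,68),55)]:
    print(nm,np.round(wray(c,p,z),1))
x,y,a=524,5,0
I=[(place(boxpts(27,50,0,8),x,y,a),(0,0,255)),(place(boxpts(5,30,8,48),x,y,a),(0,255,0))]
C=(494,198,-2.5)
I+=[(place(boxpts(123,83,0,55),*C),(0,255,255)),(place(boxpts(2,78,2,15,-40),*C),(0,255,0)),(place(boxpts(2,78,2,15,40),*C),(0,255,0))]
wov.run(None,c,I,(120,0),240,210,2.85,'w1ov.png')
E
```

```text
bk [496.6  53.3   8. ]
bk [550.6  54.9   8. ]
bk [553.  -47.7   8. ]
bk [498.  -49.2   8. ]
shA [ 611.4 -150.6   22. ]
shB [ 637.1 -254.4   22. ]
dtip [ 634.7 -167.5    8. ]
caseFR [608. 105.  55.]
caseFL [372.5 121.3  55. ]
```

View pics/w1ov.png

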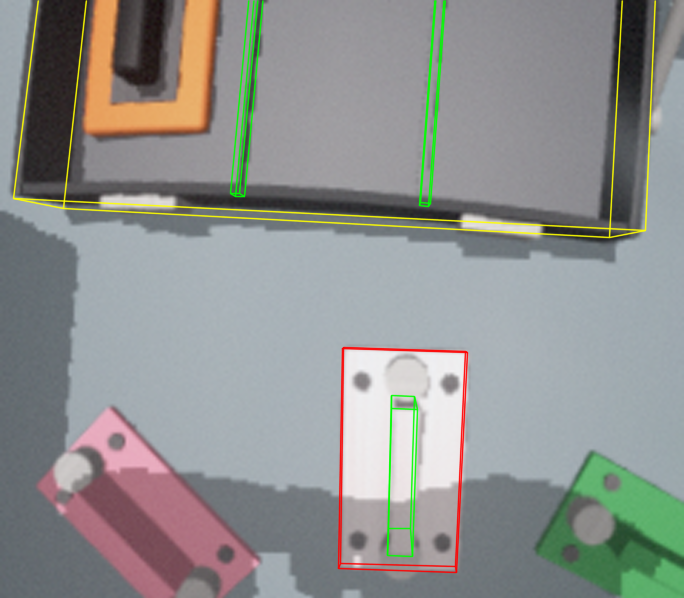

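```bash
python3 -m handwheel '[[[0.018,-0.033,-0.24],[0,0,0],-1],[[0,0,-0.25],[0,0,0],-1],[[0,0,-0.25],[0,0,0],-1],[[0,0,-0.25],[0,0,0],-1],[[0,0,-0.25],[0,0,0],-0.3],[[0,0,-0.13],[0,0,0],0.2],[[0,0,-0.06],[0,0,0],0.5],[[0,0,0],[0,0,0],1],[[0,0,0],[0,0,0],1],[[0,0,0],[0,0,0],1],[[0,0,0],[0,0,0],1]]' 60
```

```text
clock: 4.77
tool_pos: [524.2, -1.7, 18.5]
ee_rot: [[-0.024, 1.0, 0.003], [1.0, 0.024, -0.0], [-0.001, 0.003, -1.0]]
contact_force: [0.4, -2.2, 3.1]
opening: 0.106
```

```bash
python3 -m handwheel '[[[0,0,0.12],[0,0,0],1],[[0,0,0.24],[0,0,0],1],[[-0.02,0.1,0.24],[0,0,-0.003],1],[[-0.035,0.2,0.04],[0,0,-0.004],1],[[-0.035,0.22,0],[0,0,-0.003],1],[[-0.035,0.22,0],[0,0,0],1],[[-0.035,0.22,0],[0,0,0],1],[[-0.025,0.2,0],[0,0,0],1],[[-0.01,0.15,0],[0,0,0],1],[[0,0,0],[0,0,0],1],[[0,0,0],[0,0,0],1]]'
python3 - <<'E'
from h import *
o=manip.get_obs(); print(o['tool_pos'],o['ee_rot'][:,1],o['contact_force'])
c=wcap('w2.png'); np.save('w2.npy',c,allow_pickle=True); snap('side','s2.png')
E
```

```text
clock: 5.68
tool_pos: [493.9, 196.3, 113.9]
ee_rot: [[0.036, 0.999, 0.002], [0.999, -0.036, 0.0], [0.0, 0.002, -1.0]]
contact_force: [-0.7, 0.3, -2.4]
opening: 0.105
[493.92812228 196.26668718 113.86412966] [ 0.99934706 -0.0360908   0.00170575] [-0.67306752  0.25287909 -2.38811671]
```

View pics/w2.png

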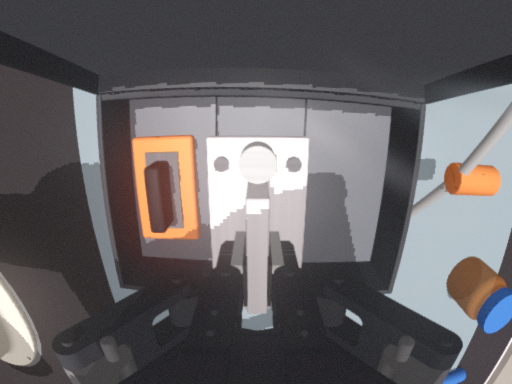

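View pics/s2.png

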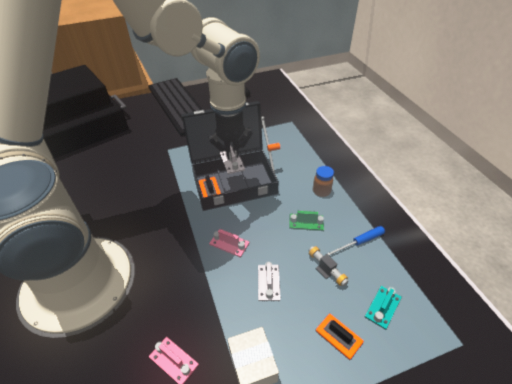

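Run:
```python
from h import *; import wov
c=np.load('w2.npy',allow_pickle=True).item()
C=(495,199,-2.5)
I=[(place(boxpts(118,78,2,55),*C),(0,255,255)),(place(boxpts(2,78,2,15,-40),*C),(0,255,0)),(place(boxpts(2,78,2,15,40),*C),(0,255,0))]
a=-2.1; z=113.9-18.5
I+=[(place(boxpts(27,50,0,8),494.7,201,a,z),(0,0,255)),(place(boxpts(27,50,0,8),494.7,201,a,2),(255,0,255))]
wov.run(None,c,I,(60,60),390,290,2,'w2ov.png')
```

```text
(no output)
```

View pics/w2ov.png

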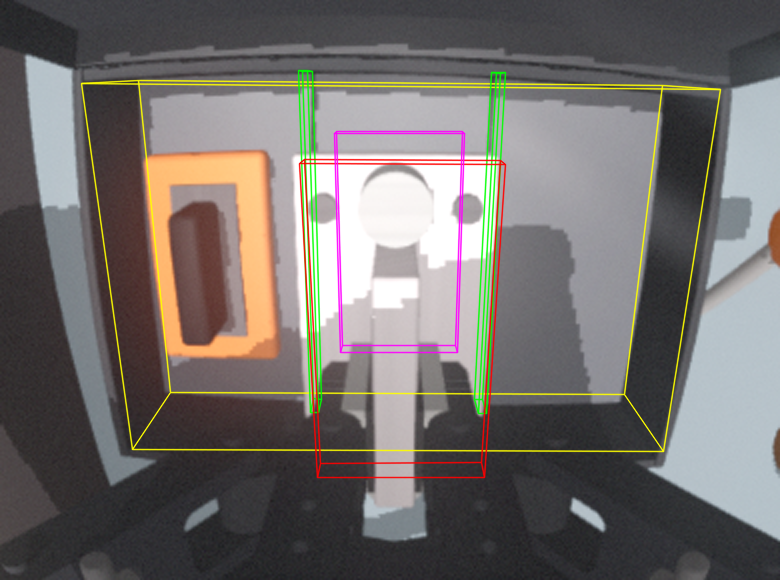

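```bash
python3 -m handwheel '[[[0.005,0,-0.2],[0,0,0],1],[[0,0,-0.2],[0,0,0],1],[[0,0,-0.12],[0,0,0],1],[[0,0,-0.05],[0,0,0],1],[[0,0,-0.03],[0,0,0],1],[[0,0,-0.01],[0,0,0],1],[[0,0,0],[0,0,0],1],[[0,0,0],[0,0,0],1]]'
```

```text
clock: 6.45
tool_pos: [495.3, 195.2, 22.3]
ee_rot: [[0.039, 0.999, 0.002], [0.999, -0.039, 0.0], [0.0, 0.002, -1.0]]
contact_force: [0.6, -0.0, -0.7]
opening: 0.106
```

```bash
python3 -m handwheel '[[[0,0,-0.007],[0,0,0],1],[[0,0,-0.007],[0,0,0],1],[[0,0,0],[0,0,0],1]]'
```

```text
clock: 6.7
tool_pos: [495.3, 195.4, 20.4]
ee_rot: [[0.038, 0.999, 0.002], [0.999, -0.038, 0.0], [0.001, 0.002, -1.0]]
contact_force: [-3.1, -1.3, 17.6]
opening: 0.106
```

```bash
python3 -m handwheel '[[[0,0,0.003],[0,0,0],0.5],[[0,0,0],[0,0,0],0.4],[[0,0,0],[0,0,0],0.3],[[0,0,0.05],[0,0,0],0.3],[[0,0,0.15],[0,0,0],0.3],[[0,0,0.27],[0,0,0],0.3],[[0,0,0.27],[0,0,0],0],[[0,0,0.27],[0,0,0],-1],[[0,-0.1,0.2],[0,0,0],-1],[[0,-0.27,0],[0,0,0],-1],[[0,-0.1,0],[0,0,0],-1],[[0,0,0],[0,0,0],-1]]'
python3 - <<'E'
from h import *
c=wcap('w3.png'); np.save('w3.npy',c,allow_pickle=True)
E
```

```text
clock: 7.7
tool_pos: [494.6, 122.2, 202.3]
ee_rot: [[0.04, 0.999, 0.001], [0.999, -0.04, -0.0], [-0.0, 0.001, -1.0]]
contact_force: [1.8, 0.4, -0.6]
opening: 0.999
```

View pics/w3.png

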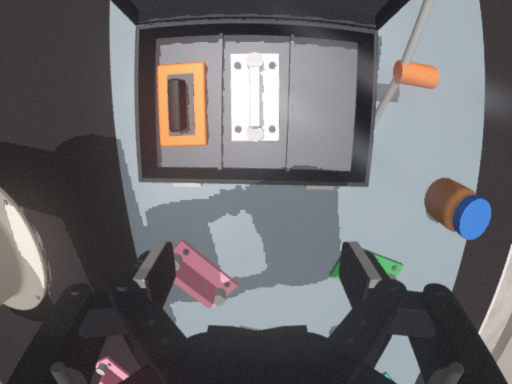

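```bash
python3 -m handwheel '[[[0.05,-0.15,0.02],[0,0,0.004],-1],[[0.087,-0.215,0.02],[0,0,0.005],-1],[[0.087,-0.215,0.02],[0,0,0.005],-1],[[0.087,-0.215,0.02],[0,0,0.005],-1],[[0.087,-0.215,0.02],[0,0,0.005],-1],[[0.087,-0.215,0.02],[0,0,0.005],-1],[[0.087,-0.215,0.02],[0,0,0.005],-1],[[0.087,-0.215,0.02],[0,0,0.005],-1],[[0.087,-0.215,0],[0,0,0.005],-1],[[0.087,-0.2,0],[0,0,0.0024],-1],[[0.037,-0.08,0],[0,0,0],-1],[[0,0,0],[0,0,0],-1]]'
python3 - <<'E'
from h import *
c=wcap('w4.png'); np.save('w4.npy',c,allow_pickle=True)
E
```

```text
clock: 8.75
tool_pos: [626.2, -199.7, 224.6]
ee_rot: [[-0.248, 0.969, -0.0], [0.969, 0.248, -0.0], [-0.0, -0.0, -1.0]]
contact_force: [-0.2, -0.0, -0.4]
opening: 0.997
```

View pics/w4.png

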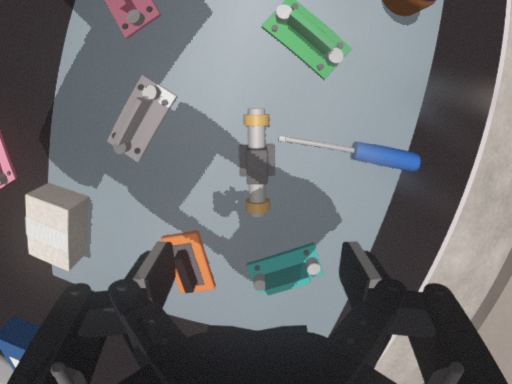

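Run:
```python
from h import *; import wov
c=np.load('w4.npy',allow_pickle=True).item()
S=(625,-201,14.4)
I=[(place(boxpts(12,20,6,44),*S),(0,255,255)),(place(boxpts(22,20,0,6),*S),(0,255,0)),(place(boxpts(10,65,22,22),*S),(0,0,255))]
wov.run(None,c,I,(180,80),160,150,4,'w4ov.png')
print(np.round(wray(c,(282,139),10),1))
```

```text
[ 646.7 -163.9   10. ]
```

View pics/w4ov.png

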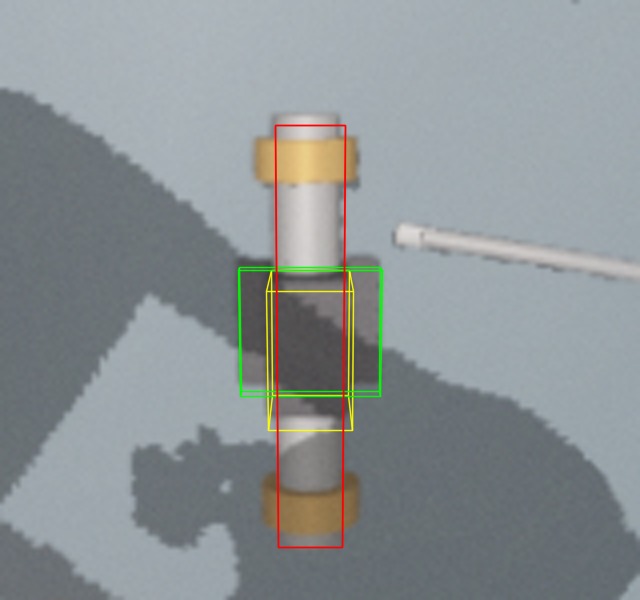

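```bash
python3 -m handwheel '[[[-0.013,0.007,-0.24],[0,0,0],-0.5],[[0,0,-0.24],[0,0,0],-0.5],[[0,0,-0.24],[0,0,0],-0.5],[[0,0,-0.24],[0,0,0],-0.5],[[0,0,-0.24],[0,0,0],-0.2],[[0,0,-0.12],[0,0,0],0],[[0,0,-0.064],[0,0,0],0.2],[[0,0,0],[0,0,0],1],[[0,0,0],[0,0,0],1],[[0,0,0],[0,0,0],1],[[0,0,0],[0,0,0],1]]' 60
```

```text
clock: 9.72
tool_pos: [624.0, -196.8, 19.2]
ee_rot: [[-0.251, 0.968, 0.002], [0.968, 0.251, -0.001], [-0.001, 0.002, -1.0]]
contact_force: [1.2, -0.0, -2.7]
opening: 0.27
```

```bash
python3 -m handwheel '[[[0,0,0.1],[0,0,0],1],[[0,0,0.24],[0,0,0],1],[[0,0.05,0.24],[0,0,0],1],[[-0.04,0.2,0.12],[0,0,-0.006],1],[[-0.04,0.23,0],[0,0,-0.007],1],[[-0.04,0.23,0],[0,0,-0.007],1],[[-0.04,0.23,0],[0,0,-0.007],1],[[-0.04,0.23,0],[0,0,-0.007],1],[[-0.04,0.23,0],[0,0,-0.007],1],[[-0.04,0.23,0],[0,0,-0.006],1],[[-0.04,0.23,0],[0,0,0],1],[[-0.04,0.23,0],[0,0,0],1]]'
python3 -m handwheel '[[[-0.03,0.22,0],[0,0,0],1],[[-0.03,0.22,0],[0,0,0],1],[[-0.02,0.15,0],[0,0,0],1],[[0,0.06,0],[0,0,0],1],[[0,0,0],[0,0,0],1],[[0,0,0],[0,0,0],1]]'
python3 - <<'E'
from h import *; import wov
o=manip.get_obs(); print(o['tool_pos'],o['ee_rot'][:,1])
c=wcap('w5.png'); np.save('w5.npy',c,allow_pickle=True)
C=(495,199,-2.5)
I=[(place(boxpts(118,78,2,55),*C),(0,255,255)),(place(boxpts(2,78,2,15,-40),*C),(0,255,0)),(place(boxpts(2,78,2,15,40),*C),(0,255,0))]
wov.run(None,c,I,(0,0),512,384,1.5,'w5ov.png')
E
```

```text
clock: 10.72
tool_pos: [569.0, 118.4, 123.8]
ee_rot: [[0.043, 0.999, 0.002], [0.999, -0.043, 0.0], [0.0, 0.002, -1.0]]
contact_force: [1.4, 0.7, -2.7]
opening: 0.269
clock: 11.22
tool_pos: [557.4, 214.2, 123.2]
ee_rot: [[0.041, 0.999, 0.001], [0.999, -0.041, 0.0], [0.0, 0.001, -1.0]]
contact_force: [-0.2, -0.3, -3.1]
opening: 0.268
[557.40135254 214.15184492 123.19741233] [ 0.99913903 -0.04147445  0.00103511]
```

View pics/w5ov.png

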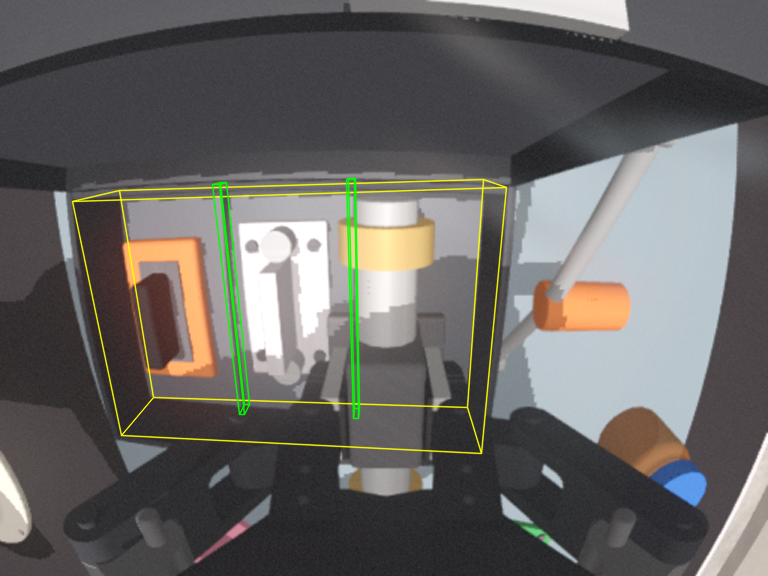

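```bash
python3 -m handwheel '[[[0.025,-0.055,0],[0,0,0],1],[[0.025,-0.055,0],[0,0,0],1],[[0,0,0],[0,0,0],1],[[0,0,-0.15],[0,0,0],1]]'
python3 - <<'E'
from h import *; import wov
c=wcap('w6.png'); np.save('w6.npy',c,allow_pickle=True)
C=(495,199,-2.5)
I=[(place(boxpts(118,78,2,55),*C),(0,255,255)),(place(boxpts(2,78,2,15,-40),*C),(0,255,0)),(place(boxpts(2,78,2,15,40),*C),(0,255,0))]
wov.run(None,c,I,(0,0),512,384,1.5,'w6ov.png')
E
```

```text
clock: 11.6
tool_pos: [567.6, 196.7, 103.1]
ee_rot: [[0.044, 0.999, 0.006], [0.999, -0.044, 0.001], [0.002, 0.006, -1.0]]
contact_force: [2.2, 1.5, -2.4]
opening: 0.272
```

View pics/w6ov.png

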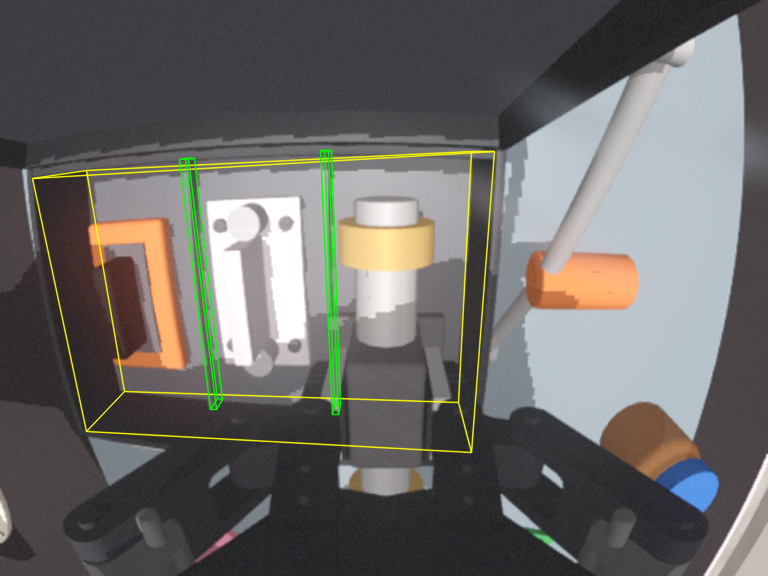

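```bash
python3 -m handwheel '[[[-0.012,0,-0.15],[0,0,0],1],[[0,0,-0.18],[0,0,0],1],[[0,0,-0.1],[0,0,0],1],[[0,0,-0.05],[0,0,0],1],[[0,0,-0.02],[0,0,0],1],[[0,0,0],[0,0,0],1],[[0,0,0],[0,0,0],1]]'
```

```text
clock: 12.23
tool_pos: [563.4, 197.7, 25.9]
ee_rot: [[0.042, 0.999, 0.001], [0.999, -0.042, 0.0], [0.0, 0.001, -1.0]]
contact_force: [0.9, 0.9, -2.2]
opening: 0.269
```

```bash
python3 -m handwheel '[[[0,0,-0.015],[0,0,0],1],[[0,0,-0.01],[0,0,0],1],[[0,0,-0.004],[0,0,0],1],[[0,0,0],[0,0,0],1]]'
```

```text
clock: 12.57
tool_pos: [562.9, 197.8, 20.9]
ee_rot: [[0.042, 0.999, 0.0], [0.999, -0.042, 0.0], [0.0, 0.0, -1.0]]
contact_force: [-0.7, -0.5, -3.2]
opening: 0.269
```

```bash
python3 -m handwheel '[[[0,0,-0.006],[0,0,0],1],[[0,0,-0.003],[0,0,0],1],[[0,0,0],[0,0,0],1]]'
```

```text
clock: 12.82
tool_pos: [562.8, 197.8, 19.3]
ee_rot: [[0.042, 0.999, -0.0], [0.999, -0.042, -0.0], [-0.0, -0.0, -1.0]]
contact_force: [-0.5, 0.6, -2.4]
opening: 0.269
```

```bash
python3 -m handwheel '[[[0,0,-0.006],[0,0,0],1],[[0,0,0],[0,0,0],1],[[0,0,0],[0,0,0],1]]'; python3 -m handwheel '[[[0,0,-0.005],[0,0,0],1],[[0,0,0],[0,0,0],1],[[0,0,0],[0,0,0],1]]'
```

```text
clock: 13.07
tool_pos: [562.8, 197.7, 18.3]
ee_rot: [[0.042, 0.999, -0.0], [0.999, -0.042, -0.0], [-0.0, -0.0, -1.0]]
contact_force: [-0.0, 0.2, -2.6]
opening: 0.271
clock: 13.32
tool_pos: [562.9, 197.7, 17.9]
ee_rot: [[0.042, 0.999, 0.0], [0.999, -0.042, 0.0], [0.0, 0.0, -1.0]]
contact_force: [0.3, -0.1, 2.4]
opening: 0.273
```

```bash
python3 -m handwheel '[[[0,0,-0.002],[0,0,0],0.4],[[0,0,0],[0,0,0],0.3],[[0,0,0],[0,0,0],0.1],[[0,0,0],[0,0,0],0.1],[[0,0,0.05],[0,0,0],0.1],[[0,0,0.15],[0,0,0],0.1],[[0,0,0.25],[0,0,0],0.1],[[0,0,0.27],[0,0,0],0.1],[[0,0,0.27],[0,0,0],1],[[0,-0.1,0.27],[0,0,0],1],[[0,-0.25,0],[0,0,0],1],[[0,-0.15,0],[0,0,0],1]]'
python3 - <<'E'
from h import *; import wov
c=wcap('w7.png'); np.save('w7.npy',c,allow_pickle=True)
print(c['W'][:3,3])
E
```

```text
clock: 14.32
tool_pos: [563.9, 121.9, 208.3]
ee_rot: [[0.041, 0.999, 0.005], [0.999, -0.041, 0.0], [0.0, 0.005, -1.0]]
contact_force: [0.9, 0.0, -1.1]
opening: -0.002
[564.88642076 197.54893039 351.42362556]
```

View pics/w7.png

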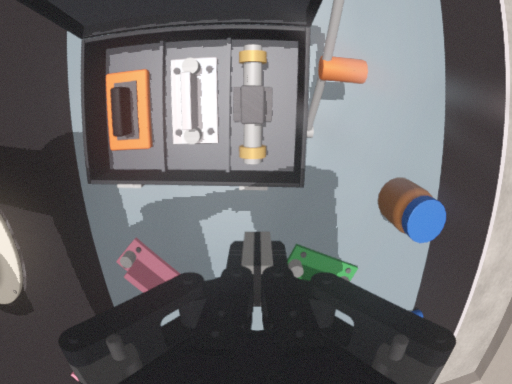

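Run:
```python
from h import *; import wov
c=np.load('w7.npy',allow_pickle=True).item()
for p in [(322,69),(344,69),(350,70),(365,71)]: print(p,np.round(wray(c,p,96+ (0)),1))
r=manip.tip_of(c,'stay_knob') ; print([(np.round(d['centre'],1),d['score']) for d in r])
C=(495,199,-2.5)
for ly in(0,12,22,30):
  print(ly,place(np.array([[151,ly,96]]),*C).round(1))
kn=place(np.array([[125,0,96],[165,0,96]]),*C)
I=[(place(boxpts(118,78,2,55),*C),(0,255,255))]
wov.run(None,c,I,(70,0),310,220,2.4,'w7ov.png')
```

```text
(322, 69) [623. 224.  96.]
(344, 69) [642.7 224.6  96. ]
(350, 70) [648.3 223.9  96. ]
(365, 71) [662.4 223.7  96. ]
[(array([649.3, 223.2,  96.8]), 0.69)]
0 [[645.9 192.4  96. ]]
12 [[646.4 204.4  96. ]]
22 [[646.8 214.4  96. ]]
30 [[647.2 222.4  96. ]]
```

View pics/w7ov.png

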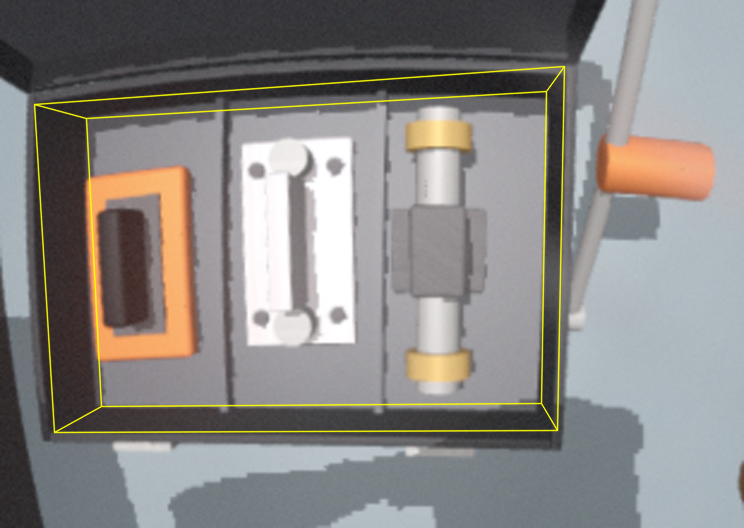

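```bash
python3 -m handwheel '[[[0.102,0.1,0],[0.0165,0,0],1],[[0.102,0.1,0],[0.0165,0,0],1],[[0.102,0.1,0],[0.0165,0,0],1],[[0.102,0.1,0],[0.0165,0,0],1],[[0.102,0.1,-0.1],[0.0165,0,0],1],[[0.102,0.1,-0.15],[0,0,0],1],[[0,0.02,-0.15],[0,0,0],1],[[0,0,0],[0,0,0],1],[[0,0,0],[0,0,0],1]]'
python3 - <<'E'
from h import *
c=wcap('w8.png'); snap('side','s8.png')
E
```

```text
clock: 15.17
tool_pos: [653.7, 216.7, 144.5]
ee_rot: [[0.043, 0.999, -0.003], [0.868, -0.036, 0.496], [0.495, -0.024, -0.869]]
contact_force: [0.5, -0.5, 0.2]
opening: -0.003
```

View pics/w8.png

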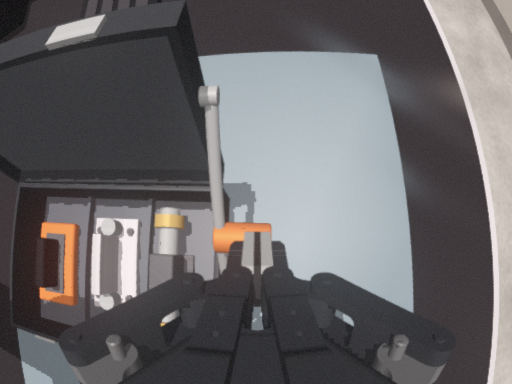

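View pics/s8.png

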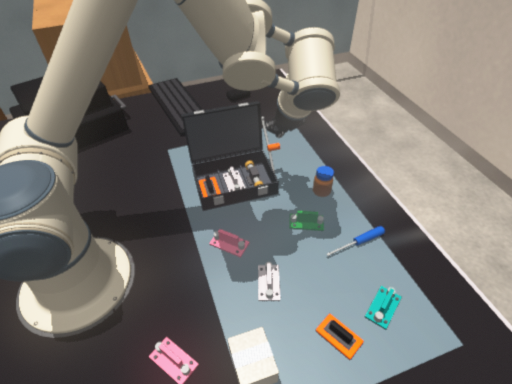

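```bash
python3 -m handwheel '[[[0,0,-0.12],[0,0,0],1],[[0,0,-0.1],[0,0,0],1],[[0,0,-0.02],[0,0,0],1],[[0,0,0],[0,0,0],1]]'; python3 -m handwheel '[[[0,0.01,-0.02],[0,0,0],1],[[0,0.015,-0.02],[0,0,0],1],[[0,0,0],[0,0,0],1]]'
```

```text
clock: 15.6
tool_pos: [654.1, 216.2, 108.5]
ee_rot: [[0.043, 0.999, -0.001], [0.868, -0.037, 0.495], [0.495, -0.022, -0.869]]
contact_force: [0.8, -0.2, 0.5]
opening: 0.002
clock: 15.85
tool_pos: [654.9, 220.5, 103.2]
ee_rot: [[0.042, 0.999, 0.0], [0.868, -0.037, 0.496], [0.495, -0.02, -0.869]]
contact_force: [1.0, 0.4, 0.7]
opening: 0.002
```

```bash
python3 -m handwheel '[[[0,0.01,-0.02],[0,0,0],1],[[0,0,0],[0,0,0],1]]'; python3 -m handwheel '[[[0,0.015,-0.02],[0,0,0],1],[[0,0,0],[0,0,0],1]]'; python3 -m handwheel '[[[0,0.015,-0.02],[0,0,0],1],[[0,0,0],[0,0,0],1]]'
python3 - <<'E'
from h import *
wcap('w9.png')
E
```

```text
clock: 16.02
tool_pos: [654.7, 221.8, 99.8]
ee_rot: [[0.042, 0.999, -0.0], [0.868, -0.037, 0.496], [0.495, -0.021, -0.869]]
contact_force: [0.4, 0.1, 0.1]
opening: -0.008
clock: 16.18
tool_pos: [654.6, 224.1, 96.6]
ee_rot: [[0.042, 0.999, -0.0], [0.868, -0.037, 0.495], [0.495, -0.021, -0.869]]
contact_force: [0.2, -0.0, 0.4]
opening: -0.003
clock: 16.35
tool_pos: [654.7, 226.4, 93.6]
ee_rot: [[0.042, 0.999, -0.0], [0.868, -0.037, 0.496], [0.495, -0.021, -0.869]]
contact_force: [0.6, -0.2, 2.9]
opening: 0.002
```

View pics/w9.png

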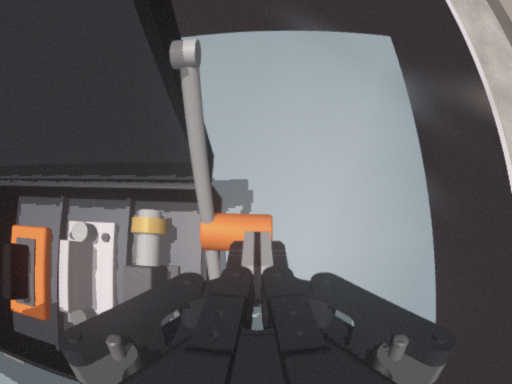

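Run:
```python
from h import *
c=wcap(); s=snap('side','s9.png')
print(c['W'][:3,3].round(1), wray(c,(204,230),96).round(1), wray(c,(272,230),96).round(1),wray(c,(258,232),96).round(1),wproj(c,manip.get_obs()['tool_pos']))
for k in (c,s): print([(np.round(d['centre'],1).tolist(),round(d['score'],2)) for d in manip.tip_of(k,'stay_knob')])
im=s['frame'][80:210,190:340]; cv2.imwrite('pics/s9c.png',cv2.resize(im,None,fx=4.5,fy=4.5,interpolation=cv2.INTER_CUBIC))
```

```text
[656.5 221.3 255.8] [624.7 235.4  96. ] [661.7 234.2  96. ] [654.2 233.4  96. ] [259.54807111 245.80044452]
[([647.4, 234.5, 86.5], 0.9)]
[([654.5, 231.7, 83.7], 0.54), ([466.4, -177.3, -2.0], 0.51), ([568.6, -367.4, 3.0], 0.23)]
```

View pics/s9c.png

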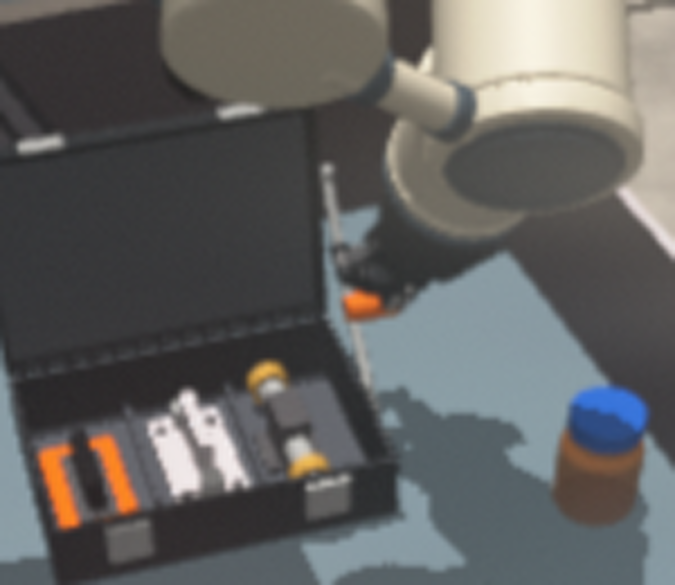

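```bash
python3 -m handwheel '[[[0,0.014,-0.02],[0,0,0],1],[[0,0,0],[0,0,0],1]]'; python3 -m handwheel '[[[0,0.013,-0.02],[0,0,0],1],[[0,0,0],[0,0,0],1]]'; python3 -m handwheel '[[[0,0.012,-0.02],[0,0,0],1],[[0,0,0],[0,0,0],1]]'
python3 - <<'E'
from h import *
c=wcap('w10.png'); s=manip.capture('side')
for k in (c,s): print([(np.round(d['centre'],1).tolist(),round(d['score'],2)) for d in manip.tip_of(k,'stay_knob')+manip.tip_of(k,'lid_edge')])
E
```

```text
clock: 16.77
tool_pos: [654.8, 228.4, 90.8]
ee_rot: [[0.042, 0.999, 0.0], [0.868, -0.037, 0.496], [0.495, -0.021, -0.869]]
contact_force: [0.2, -0.5, 3.5]
opening: 0.002
clock: 16.93
tool_pos: [654.9, 230.4, 87.9]
ee_rot: [[0.042, 0.999, 0.0], [0.868, -0.037, 0.496], [0.495, -0.02, -0.868]]
contact_force: [0.5, -0.6, 4.9]
opening: -0.001
clock: 17.1
tool_pos: [655.0, 232.2, 85.1]
ee_rot: [[0.042, 0.999, 0.001], [0.868, -0.037, 0.496], [0.495, -0.02, -0.868]]
contact_force: [0.5, -1.1, 5.8]
opening: 0.002
[([649.0, 239.1, 76.9], 0.78)]
[([652.9, 239.5, 75.7], 0.61), ([502.0, 317.2, 219.0], 0.73), ([752.7, 73.7, -0.4], 0.38)]
```

View pics/w10.png

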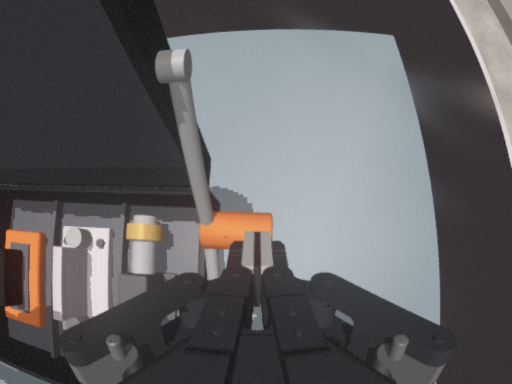

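```bash
python3 -m handwheel '[[[0,0.008,-0.014],[0,0,0],1],[[0,0,0],[0,0,0],1],[[0,-0.05,0.09],[0,0,0],1],[[0,-0.1,0.2],[0,0,0],1],[[0,-0.05,0.24],[-0.0165,0,0],1],[[0,0,0.26],[-0.0165,0,0],1],[[0,0,0.26],[-0.0165,0,0],1],[[0,0,0.26],[-0.0165,0,0],1],[[0,0,0.2],[-0.0165,0,0],1],[[0,0,0],[0,0,0],1]]'
python3 - <<'E'
from h import *
s=snap('side','s11.png'); t=snap('top','t11.png')
for k in (s,t): print([(np.round(d['centre'],1).tolist(),round(d['score'],2)) for d in manip.tip_of(k,'stay_knob')+manip.tip_of(k,'lid_edge')])
im=s['frame'][80:210,170:340]; cv2.imwrite('pics/s11c.png',cv2.resize(im,None,fx=4.5,fy=4.5,interpolation=cv2.INTER_CUBIC))
E
```

```text
clock: 18.23
tool_pos: [656.2, 205.4, 318.0]
ee_rot: [[0.041, 0.999, 0.011], [0.999, -0.04, -0.005], [-0.005, 0.011, -1.0]]
contact_force: [1.4, 1.5, -0.1]
opening: -0.002
[([652.0, 239.0, 75.2], 0.68), ([502.9, 314.2, 221.4], 0.95)]
[([647.0, 240.4, 68.8], 0.46), ([494.6, 198.1, 0.1], 0.36), ([739.5, -151.8, -2.7], 0.47)]
```

View pics/s11c.png

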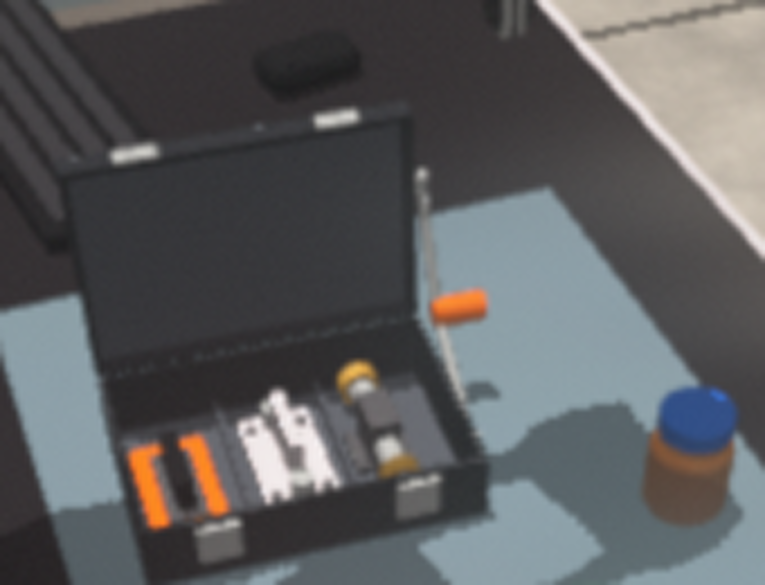

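```bash
python3 -m handwheel '[[[-0.13,0.14,0],[0,0,0],1],[[-0.15,0.165,0],[0,0,0],1],[[-0.15,0.165,0],[0,0,0],1],[[-0.15,0.165,0],[0,0,0],1],[[-0.15,0.165,0],[0,0,0],1],[[-0.15,0.165,0],[0,0,0],1],[[-0.12,0.165,0],[0,0,0],1],[[0,0,-0.15],[0,0,0],1],[[0,0,-0.22],[0,0,0],1],[[0,0,-0.22],[0,0,0],1],[[0,0,-0.22],[0,0,0],1],[[0,0,-0.08],[0,0,0],1]]'
python3 - <<'E'
from h import *
s=snap('side','s12.png'); t=snap('top','t12.png');print(manip.get_obs()['tool_pos'])
E
```

```text
clock: 19.53
tool_pos: [502.6, 370.4, 170.5]
ee_rot: [[0.044, 0.999, -0.007], [0.999, -0.044, -0.004], [-0.004, -0.006, -1.0]]
contact_force: [-0.6, 0.0, -1.1]
opening: -0.001
[503.23323699 370.76396834 172.46296906]
```

View pics/s12.png

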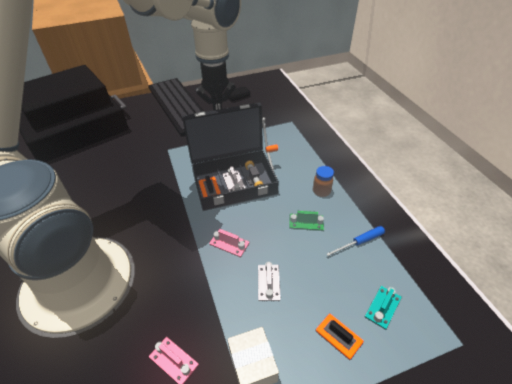

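View pics/t12.png

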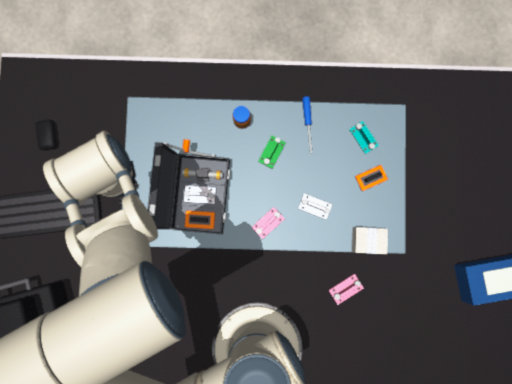

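```bash
python3 - <<'E'
import numpy as np
r=140;pv=None
for t in range(90,-11,-10):
    a=np.radians(t); y=282-r*np.cos(a)+22*np.sin(a)+11; z=55+r*np.sin(a)+22*np.cos(a)
    print(t,round(y,1),round(z,1), None if pv is None else np.round((np.array([y,z])-pv)/150,3)); pv=np.array([y,z])
E
python3 -m handwheel '[[[0,-0.07,0.1],[0,0,0],1],[[0,-0.07,0.04],[0,0,0],1],[[0,-0.06,0],[0,0,0],1],[[0,-0.06,0],[0,0,0],1],[[0,0,0],[0,0,0],1]]'
```

```text
90 315.0 195.0 None
80 290.4 196.7 [-0.164  0.011]
70 265.8 194.1 [-0.164 -0.017]
60 242.1 187.2 [-0.158 -0.046]
50 219.9 176.4 [-0.148 -0.072]
40 199.9 161.8 [-0.133 -0.097]
30 182.8 144.1 [-0.114 -0.119]
20 169.0 123.6 [-0.092 -0.137]
10 158.9 101.0 [-0.067 -0.151]
0 153.0 77.0 [-0.04 -0.16]
-10 151.3 52.4 [-0.011 -0.164]
clock: 20.05
tool_pos: [504.9, 331.6, 197.8]
ee_rot: [[0.044, 0.999, 0.001], [0.999, -0.044, 0.0], [0.0, 0.001, -1.0]]
contact_force: [1.1, 0.1, -0.4]
opening: 0.0
```

```bash
python3 -m handwheel '[[[0,-0.05,0],[0,0,0],1],[[0,-0.05,0],[0,0,0],1],[[0,-0.05,0],[0,0,0],1],[[0,-0.05,0],[0,0,0],1],[[0,-0.05,0],[0,0,0],1],[[0,-0.05,-0.005],[0,0,0],1],[[0,-0.05,-0.005],[0,0,0],1],[[0,-0.05,-0.006],[0,0,0],1]]'; python3 -m handwheel '[[[0,-0.053,-0.015],[0,0,0],1],[[0,-0.053,-0.015],[0,0,0],1],[[0,-0.053,-0.015],[0,0,0],1],[[0,0,0],[0,0,0],1]]'
python3 - <<'E'
from h import *
s=snap('side','s13.png')
print([(np.round(d['centre'],1).tolist(),round(d['score'],2)) for d in manip.tip_of(s,'stay_knob')+manip.tip_of(s,'lid_edge')])
E
```

```text
clock: 20.72
tool_pos: [504.5, 272.7, 194.3]
ee_rot: [[0.042, 0.999, -0.0], [0.999, -0.042, -0.0], [-0.0, -0.0, -1.0]]
contact_force: [-2.3, 3.1, 2.7]
opening: 0.0
clock: 21.05
tool_pos: [504.3, 248.0, 187.0]
ee_rot: [[0.043, 0.999, -0.001], [0.999, -0.043, -0.001], [-0.001, -0.001, -1.0]]
contact_force: [1.2, 0.0, -0.1]
opening: 0.001
[([494.4, 201.4, 2.7], 0.73), ([652.0, 248.4, 59.4], 0.43), ([496.5, 222.5, 215.4], 0.66)]
```

View pics/s13.png

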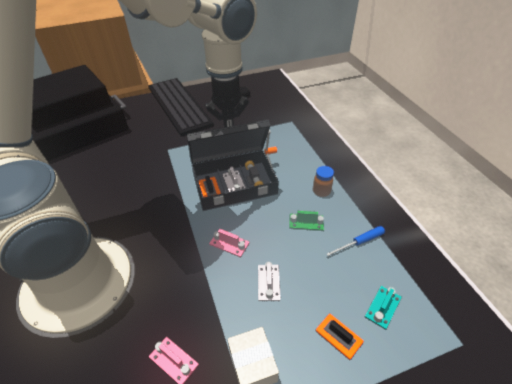

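```bash
python3 -m handwheel '[[[0,-0.05,-0.02],[0,0,0],1],[[0,-0.05,-0.024],[0,0,0],1],[[0,-0.05,-0.024],[0,0,0],1],[[0,-0.046,-0.032],[0,0,0],1],[[0,-0.044,-0.032],[0,0,0],1],[[0,-0.044,-0.033],[0,0,0],1],[[0,-0.038,-0.04],[0,0,0],1],[[0,-0.038,-0.04],[0,0,0],1],[[0,-0.038,-0.04],[0,0,0],1]]'; python3 -m handwheel '[[[0,-0.031,-0.045],[0,0,0],1],[[0,-0.03,-0.046],[0,0,0],1],[[0,-0.03,-0.046],[0,0,0],1],[[0,0,0],[0,0,0],1]]'
python3 - <<'E'
from h import *
s=snap('side','s14.png')
print([(np.round(d['centre'],1).tolist(),round(d['score'],2)) for d in manip.tip_of(s,'lid_edge')])
E
```

```text
clock: 21.95
tool_pos: [504.6, 189.3, 144.2]
ee_rot: [[0.042, 0.999, -0.0], [0.999, -0.042, -0.0], [-0.0, -0.0, -1.0]]
contact_force: [-1.3, 0.6, 2.8]
opening: 0.001
clock: 22.28
tool_pos: [504.1, 175.5, 122.9]
ee_rot: [[0.043, 0.999, -0.002], [0.999, -0.043, -0.001], [-0.001, -0.002, -1.0]]
contact_force: [-0.5, 0.2, 0.5]
opening: -0.002
[([493.0, 133.8, 139.2], 0.7), ([740.5, -154.0, -0.3], 0.24)]
```

View pics/s14.png

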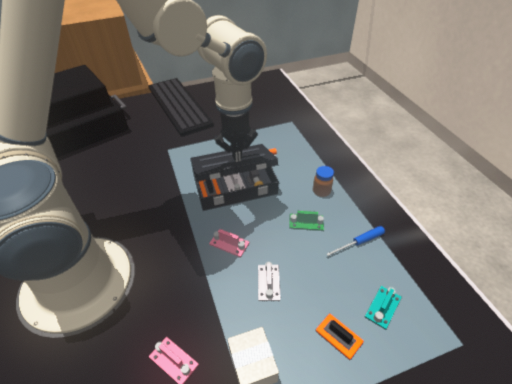

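```bash
python3 -m handwheel '[[[0,-0.014,-0.03],[0,0,0],1],[[0,-0.014,-0.03],[0,0,0],1],[[0,-0.014,-0.03],[0,0,0],1],[[0,-0.013,-0.03],[0,0,0],1],[[0,-0.012,-0.03],[0,0,0],1],[[0,-0.008,-0.02],[0,0,0],1],[[0,-0.006,-0.02],[0,0,0],1],[[0,-0.005,-0.02],[0,0,0],1],[[0,-0.005,-0.015],[0,0,0],1],[[0,0,0],[0,0,0],1]]'; python3 -m handwheel '[[[0,-0.003,-0.012],[0,0,0],1],[[0,-0.003,-0.012],[0,0,0],1],[[0,-0.003,-0.012],[0,0,0],1],[[0,-0.003,-0.01],[0,0,0],1],[[0,0,0],[0,0,0],1]]'; python3 -m handwheel '[[[0,0,-0.008],[0,0,0],1],[[0,0,-0.008],[0,0,0],1],[[0,0,0],[0,0,0],1]]'
```

```text
clock: 23.22
tool_pos: [504.5, 162.6, 90.2]
ee_rot: [[0.042, 0.999, -0.001], [0.999, -0.042, -0.0], [-0.0, -0.001, -1.0]]
contact_force: [-0.5, 1.0, -0.5]
opening: 0.004
clock: 23.63
tool_pos: [504.6, 160.9, 83.5]
ee_rot: [[0.042, 0.999, -0.0], [0.999, -0.042, 0.0], [0.0, -0.0, -1.0]]
contact_force: [-0.5, 0.6, 0.4]
opening: -0.001
clock: 23.88
tool_pos: [504.8, 160.9, 81.2]
ee_rot: [[0.042, 0.999, 0.0], [0.999, -0.042, -0.0], [-0.0, 0.0, -1.0]]
contact_force: [-0.4, -0.0, 1.0]
opening: -0.0
```

```bash
python3 -m handwheel '[[[0,0,-0.007],[0,0,0],1],[[0,0,-0.007],[0,0,0],1],[[0,0,-0.007],[0,0,0],1]]'; python3 -m handwheel '[[[0,0,-0.006],[0,0,0],1],[[0,0,-0.004],[0,0,0],1],[[0,0,0],[0,0,0],1]]'
```

```text
clock: 24.13
tool_pos: [504.8, 160.9, 78.2]
ee_rot: [[0.042, 0.999, 0.0], [0.999, -0.042, -0.0], [-0.0, 0.0, -1.0]]
contact_force: [0.7, -2.0, 2.4]
opening: 0.003
clock: 24.38
tool_pos: [504.8, 160.9, 77.0]
ee_rot: [[0.042, 0.999, 0.0], [0.999, -0.042, -0.0], [-0.0, 0.0, -1.0]]
contact_force: [-1.7, -3.2, 8.5]
opening: -0.002
```

```bash
python3 -m handwheel '[[[0,0,-0.004],[0,0,0],1],[[0,0,0],[0,0,0],1]]'; python3 -m handwheel '[[[0,0,-0.004],[0,0,0],1],[[0,0,0],[0,0,0],1]]'
```

```text
clock: 24.55
tool_pos: [504.8, 160.9, 76.9]
ee_rot: [[0.042, 0.999, 0.001], [0.999, -0.042, 0.0], [0.0, 0.001, -1.0]]
contact_force: [-4.3, -3.2, 19.5]
opening: 0.003
clock: 24.72
tool_pos: [504.9, 160.9, 76.8]
ee_rot: [[0.042, 0.999, 0.001], [0.999, -0.042, 0.0], [0.0, 0.001, -1.0]]
contact_force: [-7.5, -4.4, 31.3]
opening: 0.001
```

Hard stop reached at z = 77 (the shut height). Retreat straight up, then look.

```bash
python3 -m handwheel '[[[0,0,0.01],[0,0,0],1],[[0,0,0.03],[0,0,0],1],[[0,0,0.15],[0,0,0],1],[[0,0,0.25],[0,0,0],1],[[0,0,0.25],[0,0,0],1],[[0,0,0.25],[0,0,0],1],[[0,-0.1,0.2],[0,0,0],1],[[0,-0.2,0],[0,0,0],1],[[0,-0.2,0],[0,0,0],1],[[0,-0.1,0],[0,0,0],1],[[0,0,0],[0,0,0],1]]'
python3 - <<'E'
from h import *
s=snap('side','s15.png'); t=snap('top','t15.png'); w=wcap('w15.png')
for k in (s,t,w): print([(np.round(d['centre'],1).tolist(),round(d['score'],2)) for d in manip.tip_of(k,'lid_edge')+manip.tip_of(k,'stay_knob')])
im=s['frame'][100:230,170:330]; cv2.imwrite('pics/s15c.png',cv2.resize(im,None,fx=4.5,fy=4.5,interpolation=cv2.INTER_CUBIC))
E
```

```text
clock: 25.63
tool_pos: [504.6, 68.5, 246.8]
ee_rot: [[0.044, 0.999, 0.0], [0.999, -0.044, -0.0], [-0.0, 0.0, -1.0]]
contact_force: [0.3, 0.7, -0.6]
opening: -0.008
[([491.7, 113.8, 81.2], 0.68), ([651.0, 255.3, 39.2], 0.63)]
[([494.2, 115.1, 80.5], 0.55), ([644.3, 255.9, 36.3], 0.59)]
[([492.8, 110.9, 72.0], 0.88), ([651.2, 255.9, 43.0], 0.81)]
```

View pics/s15c.png

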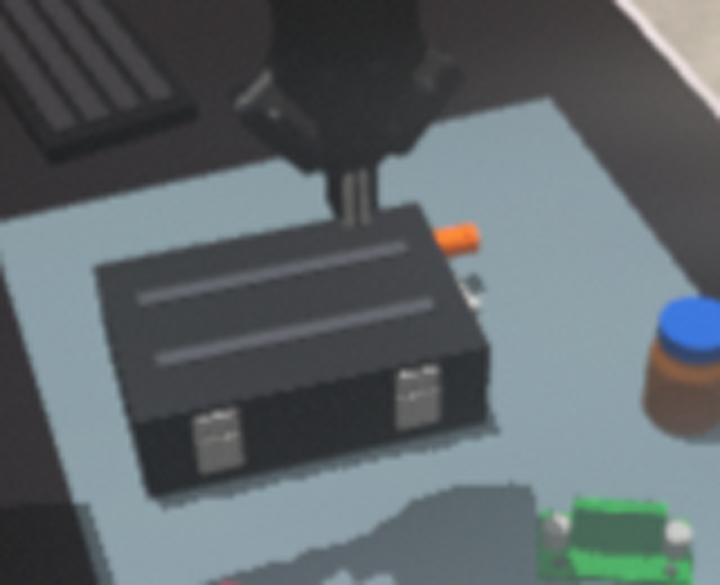

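View pics/w15.png

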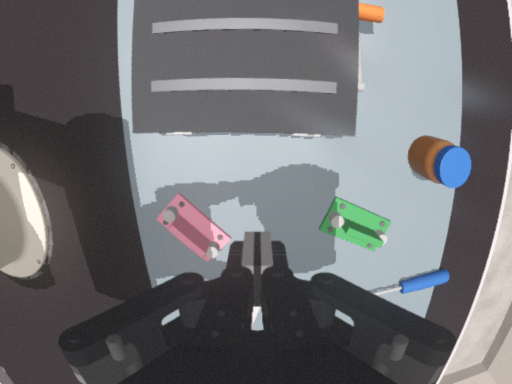

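View pics/t15.png

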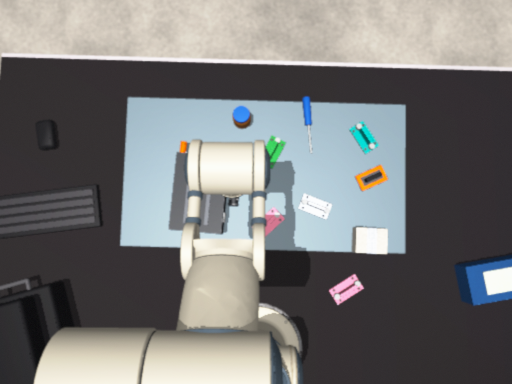

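The lid is shut and flush: the side view shows the latches aligned and the knob folded down. Spares and bystanders are where they started, and the hand is clear of everything.

```bash
python3 -m handwheel '[[[0,0,0],[0,0,0],1],[[0,0,0],[0,0,0],1]]'; python3 -c "
from station import manip
print(manip.close_job())"
```

```text
clock: 26.25
tool_pos: [504.6, 71.2, 246.5]
ee_rot: [[0.042, 0.999, -0.0], [0.999, -0.042, 0.0], [0.0, -0.0, -1.0]]
contact_force: [-0.2, 0.2, 1.0]
opening: 0.0
the job is handed in; nothing more can be done
None
```

The job is done and handed in at 26.3 s. The case already held a cover, so I set the nearer aluminium bracket in the middle bay and the shaft in the +x bay. I then pressed the knob about 20 mm until the stay broke, and lowered the lid slowly until it stopped.

- **Parts:** the wrist picture taken after placing showed the cover, bracket and shaft flat and upright, each in a bay of its own. The bracket took 17.6 N as it met the case floor. The shaft touched down about 3 mm lower than worked out, with under 5 N.
- **Stay:** I never read the knee fold directly. The knob stayed down after I let go, and the lid then moved freely.
- **Lid:** it met a firm stop at z ≈ 77 mm, the shut height, and I held up to 31 N there to be sure. The last pictures show it flush with the latches lined up. The networks put the lid's free edge at 72 to 81 mm, within about 5 mm of 77.
- **Other things:** the spare bracket, spare cover, look-alikes, carton, jar and screwdriver look unmoved in the last pictures, though the arm partly hides the green and pink look-alikes in the top view. No check failed.

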